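Check that a tube-jig lever stops short of its handle bar

ROBOT

A 6-joint arm with a two-finger parallel gripper is mounted at the origin on the work surface. World frame = base frame: x ahead of the robot, y to its left, z up, the work surface at z = 0. Lengths are in mm, angles in rad, forces in N, time in s.
With the tool pointing down it reaches from about 300 to 775 mm from the base axis. Payload 14.6 kg.
Tool frame: the origin (TCP) lies at the very end of the fingers, on their centre line; the grasp point (between the pads) lies 19 mm behind it; z points along the fingers, y is the line along which they close (so a half turn about z gives the same grasp; the last joint's range is limited). The gripper opens to 94 mm and grips with 3 to 60 N. Pads are 16 mm wide; open, the fingers measure 119 mm over their backs; the gripper's body (75 mm by 177 mm) begins 78 mm behind the grasp point.
Start: joints at [-1.393, 0.3, 1.521, -0, 1.321, -0.067], TCP at [133.293, -533.594, 205.446] pointing down, gripper open.
Joint ranges: [-3.03, 3.03], [-0.79, 2.21], [0.23, 2.52], [-1.04, 4.18], [0, 3.07], [-2.55, 2.55]. Speed limits (rad/s): [2.22, 2.22, 2.57, 3.14, 3.14, 3.14].

INTERFACE

Orientations are given as [roll, pitch, yaw] about the fixed x, y, z axes, in that order (R = Rz(yaw) Ry(pitch) Rx(roll)).
In Python, from cell import manip gives the robot as it stands.
- The arm moves only by the tool servo_tool, never from a script. Its argument "motion" is a list that holds one entry, the list of rows, each a list of 7 numbers: the shift along the world's x, y, z as a fraction of full scale, then the turn, a rotation vector about the world's x, y, z as a fraction of full scale, then the closure, from 0 (fully open) to 1 (shut). In form: [[[x, y, z, rx, ry, rz, gripper], ...]]. A call has 1 to 10 rows; each row is the pose to reach, as a shift and turn from the pose commanded when the call began, turning the shorter way round; what a row does not reach only later rows make up. Full scale, the value 1, is 0.5 m for a shift and pi rad for a turn. A row lasts 1/10 s, in which the tool goes at most 50 mm and 8.59 degrees, less where a joint would pass 70% of its speed; a pose out of reach is approached as far as the arm can. A call with a number of a shift or a turn outside -1 to 1 is refused whole. A call with a gripper value outside its range is refused whole. The fingers move at their own pace and stop on an object; "newtons" is the grip in N (left out, the last holds). Time passes only in rows, so rows that repeat a pose let the fingers close. It gives the time, the measured TCP pose, the force, the opening and the grip force at its end, in the units of the state.
- manip.read_state(): the state, without advancing time (a new reading comes with each control period).
- manip.camera(name): name is "scene" or "top" or "wrist"; returns a dict with "frame" (420x560x3 uint8, red, green, blue), "range_z" (420x560 float32, mm along the optical axis (not along the pixel's ray), 0 where there is no reading), "vfov" (degrees; the focal length in pixels is half the picture's height over the tangent of half this angle, whatever the lens; pixels are square), "cx", "cy" (the principal point, pixels), "cam_to_world" (4x4, takes a point from camera to world coordinates). Camera axes: x right, y down, z forward; pixel columns grow to the right and rows downward; lengths in mm; the calibration is good to about 2 mm. A picture is of the moment at which its call begins.
- manip.sign_off(): hands the job in; it is judged then, once.
The state is a dict: "clock": time; "joints": joint angles; "qd": joint speeds; "effort": joint torques, N m; "eef_pos": TCP position; "eef_rot": TCP orientation; "wrist_force": force on the tool from outside, world axes, zero at the start; "moment": the same for the moment, N m; "finger_gap": finger opening in mm; "finger_force": force on a finger pad.
Only numpy, scipy, OpenCV 4.12 (cv2) and the standard library are available. Lean on these libraries where they do the work, as an engineer would, in place of code of your own. Each camera call takes 0.05 s, during which the arm holds its last target. There are 200 camera calls.

TASK

Check the hand lever of the bench-mounted tube-cutting jig: with the backs of the fingers, or shut fingertips, press the lever in towards its handle bar until it stops, without forcing it, and keep it in against its stop for a full second. Then ease it back out to rest under control, not letting it snap back, and take the hand away. Press the lever only: do not pinch it, do not touch the handle bar, and leave the small things around the jig where they stand.

Things in the scene. Friction and masses are not known exactly. Their poses are not given: they have to be found in the camera images.
- jig: Bolted-down jig; place and turn vary. Steel base plate 110 (x) by 230 (y) by 12 mm, origin under its centre, z up. Aluminium column 46 by 40 mm at own y +75 mm, cutting head on top, 133 mm high in all. The handle bar runs from it towards own -y at x = 0; the lever is on the own -x side of the bar (the robot's side). A thin stop pin, 102 mm high, stands between them near the lever's root.
- handle_bar: Fixed level round bar with a black rubber sleeve, 20 mm diameter; origin on its axis 90 mm above the bench, straight above the jig's origin; it runs along own y from +58 to -107 mm, with a strut below at y -85 mm. Not to be touched.
- lever (a joint): Angle of the lever about its upright pivot: 0 at rest (out), grows as it is pressed towards the bar, stops dead at 0.30 rad, still 20 to 24 mm short of the bar. A spring pushes it out: at press_point about 1.5 N starts it and 6 N reaches the stop. It snaps back if let go.
- press_point (a point): On the lever's outer face, 100 mm from the pivot, at mid-height, 90 mm above the bench; turns with the lever. Own +x: direction to press (in, to the bar); own -y: along the lever to its free end; z up. The lever is a level steel blade 12 mm thick, 18 mm high, ending in a 22 mm ball centred 28 mm beyond this point. Outer side free above and below.
- lever_pivot (a point): On the lever's upright pivot axis, 90 mm above the bench; axes as press_point's. The press_point lies at x -6 mm, y -100 mm from it. Clevis cheeks, 106 mm high at most, surround the pivot.
- spool: Bystander: black wire spool standing on the bench, 40 mm diameter, 42 mm high; origin at the centre of its underside.
- glue: Bystander: small black glue bottle with white cap, standing, 34 mm diameter, 85 mm high; origin at the centre of its underside.
- tube: Bystander: brass tube offcut standing on end, 24 mm diameter, 35 mm high; origin at the centre of its underside.
- file: Bystander: needle file with wooden handle lying flat, 175 mm long, 14 mm high; origin near its middle at its underside, handle towards own +y.

How it is judged:
By the outcome, as a careful person would: the job done as asked, in the order asked, and still so for the second after the job is handed in, with the robot touching nothing.
It also fails if it takes over 51 s, if anything falls off the work surface, if the arm or the gripper's body presses on something with over 40 N, if the wrist force passes 120 N, or if a joint passes its speed limit or range.

## Working session

There is one attempt and no reset: what is moved stays moved. The work goes in short steps, Python scripts to look and compute and a tool call to move; the robot and the scene stay as the last step left them, time stands still between calls to the robot, and variables do not carry over. Pictures are saved under pics/ and viewed, at most 10 in all, crops included, and the job is handed in when it is done.

Besides the shell and the picture viewer there is one more tool, called after ">>>" by a JSON object that holds its "fn" and its "kwargs". servo_tool: Moves the arm, as the interface text tells. Its arguments: {"type":"object","properties":{"motion":{"type":"array"},"newtons":{"type":"number"}},"required":["motion"]}

```bash
mkdir -p pics; ls
cat > h.py <<'E'
import numpy as np,cv2
from cell import manip
def cloud(c):
    H,W=c['range_z'].shape; f=H/2/np.tan(np.radians(c['vfov'])/2)
    u,v=np.meshgrid(np.arange(W),np.arange(H)); z=c['range_z']
    P=np.stack([(u-c['cx'])/f*z,(v-c['cy'])/f*z,z,np.ones_like(z)],-1)@np.array(c['cam_to_world']).T
    P=P[...,:3]; P[z==0]=np.nan; return P
def save(c,n): cv2.imwrite('pics/'+n,c['frame'][...,::-1])
E
python3 - <<'E'
from h import *
for n in ('top','scene'):
    c=manip.camera(n); save(c,n+'1.png'); np.save(n+'.npy',cloud(c)); print(n,np.array(c['cam_to_world'])[:3,3],c['vfov'])
print(manip.read_state())
E
```

```text
pics
top [486.578088    65.9532871  905.41966079] 47.42636259130602
scene [950.0461582  402.14201102 914.33471673] 48.45744280284701
{'clock': 0.1, 'joints': array([-1.39262846e+00,  3.00419768e-01,  1.52150081e+00, -1.51235724e-05,
        1.32069921e+00, -6.66080203e-02]), 'qd': array([-0.00078048, -0.00196265, -0.00223111, -0.00045439, -0.00020963,
        0.00028318]), 'effort': array([ 7.82303487e-04, -5.32645619e+01, -3.53286195e+01,  7.09365914e-02,
        2.34462053e-02, -4.89072829e-05]), 'eef_pos': array([ 133.23480449, -533.3826459 ,  204.9484444 ]), 'eef_rot': array([-3.14056683e+00, -5.37476700e-05,  2.44779613e-01]), 'wrist_force': array([-0.04806336,  0.09812938, -1.36584916]), 'moment': array([ 0.0167262 , -0.00959247,  0.03808518]), 'finger_force': 0.0, 'finger_gap': 93.92921672817141}
```

View pics/top1.png

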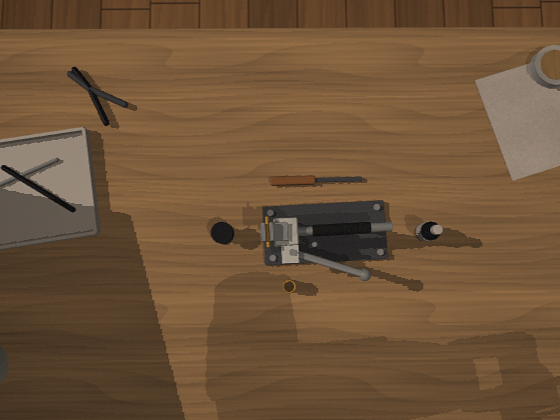

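View pics/scene1.png

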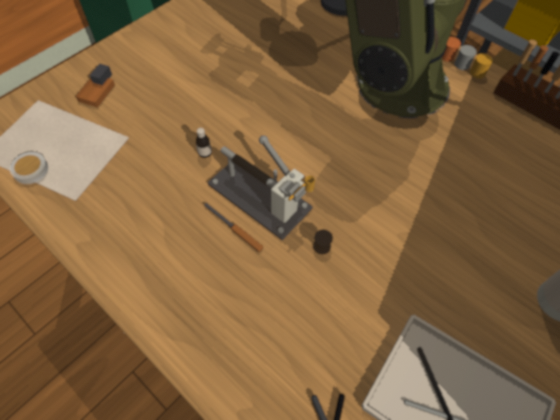

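The top view shows the jig at (325,232), with the bar along row 228 and the lever running from its pivot near (300,252) to the ball at (365,274). The spool is at (222,233), the tube at (290,286), the glue at (430,230) and the file at (318,181). Next I'll measure the lever and bar from the depth cloud.

Run:
```python
from h import *
P=np.load('top.npy'); np.set_printoptions(precision=1,suppress=True)
for n,(u,v) in dict(ball=(365,274),lev1=(350,269),lev2=(335,264),lev3=(320,259),lev4=(305,254),bar1=(320,229),bar2=(365,227),bar3=(388,226),tube=(290,280),glue=(435,230),spool=(222,233),bench=(400,330),plate=(340,250)).items(): print(n,P[v,u])
S=P[195:300,255:400].reshape(-1,3); S=S[~np.isnan(S[:,0])]
# base plate
m=(S[:,2]>7)&(S[:,2]<16); print('plate',m.sum(),cv2.minAreaRect(S[m][:,:2].astype(np.float32)))
m=(S[:,2]>85)&(S[:,2]<106); q=S[m]
# bar vs lever
for y in range(-120,100,8):
    k=q[abs(q[:,1]-y)<4]; 
    if len(k):
        x=np.sort(k[:,0]); g=np.where(np.diff(x)>6)[0]; parts=np.split(x,g+1); print(y,[(p[0].round(),p[-1].round(),len(p)) for p in parts], k[:,2].max())
```

```text
ball [463.3 -85.  100.3]
lev1 [471.7 -60.5  98. ]
lev2 [480.2 -35.4  98.3]
lev3 [488.8 -10.3  99.2]
lev4 [497.4  14.6  97.2]
bar1 [539.1 -11.1 100.2]
bar2 [541.9 -87.3  99.8]
bar3 [ 543.7 -127.4   94.8]
tube [451.8  38.3  34.4]
glue [ 537.  -211.5   82.1]
spool [537.2 160.7  39.5]
bench [ 356.8 -166.1   -1.1]
plate [505.4 -56.   13.1]
plate 4644 ((515.333984375, -28.31177520751953), (158.66342163085938, 230.40785217285156), 3.073428153991699)
-120 [(np.float64(535.0), np.float64(551.0), 46)] 99.21310843040862
-112 [(np.float64(535.0), np.float64(551.0), 47)] 100.36392048590449
-104 [(np.float64(535.0), np.float64(549.0), 40)] 100.17076807347144
-96 [(np.float64(456.0), np.float64(468.0), 11), (np.float64(532.0), np.float64(551.0), 48)] 101.18466415615796
-88 [(np.float64(453.0), np.float64(473.0), 49), (np.float64(532.0), np.float64(551.0), 55)] 103.34648658437345
-80 [(np.float64(453.0), np.float64(473.0), 63), (np.float64(532.0), np.float64(551.0), 56)] 104.04586367704269
-72 [(np.float64(460.0), np.float64(473.0), 37), (np.float64(532.0), np.float64(551.0), 51)] 102.01209689397149
[... 1057 characters left out ...]
loat64(486.0), np.float64(499.0), 38), (np.float64(530.0), np.float64(545.0), 42)] 100.37150981891807
16 [(np.float64(487.0), np.float64(501.0), 37), (np.float64(530.0), np.float64(545.0), 44)] 101.31298658849994
24 [(np.float64(484.0), np.float64(503.0), 35), (np.float64(530.0), np.float64(543.0), 36)] 105.97478643766885
32 [(np.float64(484.0), np.float64(514.0), 46)] 105.98207269369755
40 [(np.float64(484.0), np.float64(513.0), 39), (np.float64(559.0), np.float64(559.0), 1)] 105.93255529948078
48 [(np.float64(483.0), np.float64(513.0), 50)] 105.94400571204903
56 [(np.float64(483.0), np.float64(511.0), 14)] 105.66573797670424
64 [(np.float64(514.0), np.float64(514.0), 1)] 101.63706818736875
```

>>> {"fn": "servo_tool", "kwargs": {"motion": [[[0.058, 0.097, 0, 0, 0, 0.04, 1], [0.116, 0.194, 0, 0, 0, 0.08, 1], [0.174, 0.291, 0, 0, 0, 0.12, 1], [0.232, 0.388, 0, 0, 0, 0.16, 1], [0.29, 0.485, 0, 0, 0, 0.2, 1], [0.348, 0.582, 0, 0, 0, 0.24, 1], [0.406, 0.679, 0, 0, 0, 0.28, 1], [0.464, 0.776, 0, 0, 0, 0.32, 1], [0.522, 0.873, 0, 0, 0, 0.326, 1], [0.575, 0.965, 0, 0, 0, 0.326, 1]]], "newtons": 20}}

```text
clock: 1.1
eef_pos: [390.1, -102.2, 205.5]
eef_rot: [3.141, 0.0, 1.27]
wrist_force: [1.1, -1.2, -0.0]
finger_gap: 17.2
finger_force: 0.0
```

>>> {"fn": "servo_tool", "kwargs": {"motion": [[[0, 0, 0, 0, 0, 0, 1], [0, 0, 0, 0, 0, 0, 1], [0, 0, 0, 0, 0, 0, 1], [0, 0, 0, 0, 0, 0, 1], [0, 0, 0, 0, 0, 0, 1]]]}}

```text
clock: 1.6
eef_pos: [389.2, -105.3, 205.5]
eef_rot: [3.142, 0.0, 1.267]
wrist_force: [0.6, -0.6, 0.1]
finger_gap: 0.5
finger_force: 0.0
```

Run:
```python
from h import *
s=manip.read_state(); print(s['eef_pos'],s['eef_rot'],s['finger_gap'],s['wrist_force'])
c=manip.camera('wrist'); save(c,'w1.png'); np.save('w1.npy',cloud(c))
```

```text
[ 389.18208238 -105.26398425  205.46430931] [3.14157051e+00 7.44487317e-05 1.26670378e+00] 0.5487606232411921 [ 0.57734002 -0.56750866  0.13740954]
```

View pics/w1.png

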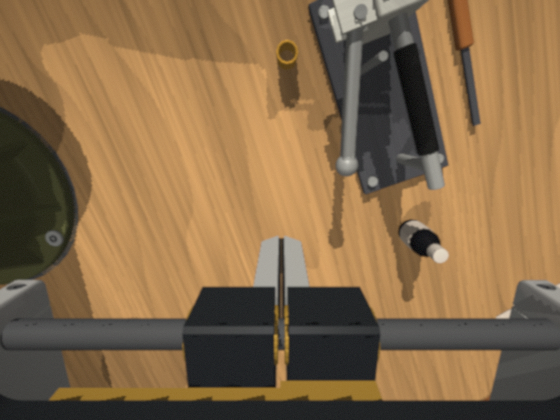

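The wrist view shows the shut tips at (281,240), the ball at (347,165), and the lever running up to (355,35). I'll check the lever position and the tip width from here.

Run:
```python
from h import *
np.set_printoptions(precision=1,suppress=True)
P=np.load('w1.npy')
for v in (168,140,110,80,55):
    r=P[v,320:375]; k=r[(r[:,2]>85)&(r[:,2]<108)]; 
    if len(k): print(v,k[0],k[-1],k.mean(0))
R=np.array([[np.sin(1.267),-np.cos(1.267)],[np.cos(1.267),np.sin(1.267)]])
for v in (240,244,250,260,275):
    r=P[v,240:320]; k=r[r[:,2]>150]
    if len(k): print('tip',v,((k[[0,-1],:2]-[389.2,-105.3])@R.T),k[[0,-1],2])
```

```text
168 [451.9 -86.5  92.9] [470.  -91.7  95.9] [460.4 -88.4  98. ]
140 [464.  -62.4  88.1] [475.4 -65.5  95.6] [468.8 -63.4  96.7]
110 [472.3 -35.7  85.7] [483.7 -39.7  95. ] [476.7 -37.5  96.2]
80 [480.3 -10.5  86.8] [491.8 -15.   93.4] [484.5 -13.1  96.5]
55 [486.7   9.9  85.5] [496.4   4.4  97.1] [490.2   6.5  96.6]
tip 240 [[-10.7   9.1]
 [  9.9   9. ]] [212.2 212. ]
tip 244 [[-12.2   8.8]
 [ 11.3   9.4]] [218.1 219.4]
tip 250 [[-12.1   9.1]
 [ 11.4   8.6]] [227.4 226.3]
tip 260 [[-12.4   8.9]
 [ 11.5   9. ]] [240.1 240.2]
tip 275 [[-12.5   9.3]
 [ 11.9   8.6]] [257.  255.7]
```

>>> {"fn": "servo_tool", "kwargs": {"motion": [[[0.038, 0.061, 0, 0, 0, 0, 1], [0.076, 0.122, 0, 0, 0, 0, 1], [0.076, 0.122, -0.06, 0, 0, 0, 1], [0.076, 0.122, -0.12, 0, 0, 0, 1], [0.076, 0.122, -0.18, 0, 0, 0, 1], [0.076, 0.122, -0.23, 0, 0, 0, 1], [0.076, 0.122, -0.26, 0, 0, 0, 1], [0.076, 0.122, -0.26, 0, 0, 0, 1], [0.076, 0.122, -0.26, 0, 0, 0, 1], [0.076, 0.122, -0.26, 0, 0, 0, 1]]]}}

```text
clock: 2.65
eef_pos: [428.1, -43.6, 76.4]
eef_rot: [3.14, -0.0, 1.269]
wrist_force: [0.0, -0.2, 0.3]
finger_gap: 0.2
finger_force: 0.0
```

Run:
```python
from h import *
np.set_printoptions(precision=1,suppress=True)
s=manip.read_state(); t=s['eef_pos']; print(t,s['eef_rot'],s['wrist_force'],s['clock'])
for a in (0,.1,.2,.25,.3,.33):
    b=a-.303; d=np.array([np.sin(b),-np.cos(b)]); n=np.array([np.cos(b),np.sin(b)])
    g=np.array([501,37.6])+100*d-(6+12)*n
    print(a,g,np.round((g-t[:2])/500,4),round(a/np.pi,4))
```

```text
[428.1 -43.6  76.4] [ 3.1 -0.   1.3] [ 0.  -0.2  0.3] 2.65
0 [454.  -52.5] [ 0.1 -0. ] 0.0
0.1 [463.2 -56.7] [ 0.1 -0. ] 0.0318
0.2 [472.8 -60. ] [ 0.1 -0. ] 0.0637
0.25 [477.7 -61.3] [ 0.1 -0. ] 0.0796
0.3 [482.7 -62.3] [ 0.1 -0. ] 0.0955
0.33 [485.7 -62.8] [ 0.1 -0. ] 0.105
```

>>> {"fn": "servo_tool", "kwargs": {"motion": [[[0.018, -0.006, 0, 0, 0, 0, 1], [0.034, -0.012, 0, 0, 0, 0, 1], [0.044, -0.015, 0, 0, 0, 0, 1], [0.049, -0.017, 0, 0, 0, 0, 1], [0.052, -0.018, 0, 0, 0, 0.003, 1], [0.056, -0.02, 0, 0, 0, 0.01, 1], [0.06, -0.022, 0, 0, 0, 0.018, 1], [0.065, -0.024, 0, 0, 0, 0.025, 1], [0.07, -0.026, 0, 0, 0, 0.032, 1], [0.07, -0.026, 0, 0, 0, 0.032, 1]]]}}

```text
clock: 3.65
eef_pos: [462.6, -56.4, 75.3]
eef_rot: [-3.141, 0.0, 1.371]
wrist_force: [-3.7, -0.6, 1.1]
finger_gap: 0.3
finger_force: 1.3
```

>>> {"fn": "servo_tool", "kwargs": {"motion": [[[0.004, -0.0015, 0, 0, 0, 0.007, 1], [0.008, -0.003, 0, 0, 0, 0.014, 1], [0.012, -0.004, 0, 0, 0, 0.02, 1], [0.016, -0.0055, 0, 0, 0, 0.027, 1], [0.02, -0.0065, 0, 0, 0, 0.033, 1], [0.024, -0.008, 0, 0, 0, 0.04, 1], [0.027, -0.0085, 0, 0, 0, 0.045, 1], [0.029, -0.009, 0, 0, 0, 0.048, 1], [0.029, -0.009, 0, 0, 0, 0.048, 1], [0.029, -0.009, 0, 0, 0, 0.048, 1]]]}}

```text
clock: 4.65
eef_pos: [477.0, -60.9, 75.4]
eef_rot: [-3.141, 0.0, 1.521]
wrist_force: [-4.6, -2.9, -0.8]
finger_gap: 0.3
finger_force: 2.5
```

>>> {"fn": "servo_tool", "kwargs": {"motion": [[[0.002, 0, 0, 0, 0, 0.004, 1], [0.004, -0.0005, 0, 0, 0, 0.007, 1], [0.006, -0.001, 0, 0, 0, 0.011, 1], [0.006, -0.001, 0, 0, 0, 0.011, 1], [0.006, -0.001, 0, 0, 0, 0.011, 1]]]}}

```text
clock: 5.15
eef_pos: [479.9, -61.4, 75.4]
eef_rot: [-3.141, 0.0, 1.556]
wrist_force: [-5.7, -3.1, -0.6]
finger_gap: 0.0
finger_force: 2.7
```

>>> {"fn": "servo_tool", "kwargs": {"motion": [[[0.001, 0, 0, 0, 0, 0.002, 1], [0.002, 0, 0, 0, 0, 0.004, 1], [0.003, 0, 0, 0, 0, 0.004, 1], [0.003, 0, 0, 0, 0, 0.004, 1], [0.003, 0, 0, 0, 0, 0.004, 1]]]}}

```text
clock: 5.65
eef_pos: [481.4, -61.6, 75.4]
eef_rot: [-3.141, 0.0, 1.568]
wrist_force: [-5.9, -5.6, 0.8]
finger_gap: 0.1
finger_force: 2.9
```

>>> {"fn": "servo_tool", "kwargs": {"motion": [[[0.001, 0, 0, 0, 0, 0, 1], [0.002, 0, 0, 0, 0, 0, 1], [0.002, 0, 0, 0, 0, 0, 1], [0.002, 0, 0, 0, 0, 0, 1]]]}}

```text
clock: 6.05
eef_pos: [482.3, -61.7, 75.3]
eef_rot: [-3.141, 0.001, 1.568]
wrist_force: [-6.0, -5.4, -1.0]
finger_gap: 0.7
finger_force: 3.0
```

>>> {"fn": "servo_tool", "kwargs": {"motion": [[[0.001, -0.001, 0, 0, 0, 0, 1], [0.002, -0.001, 0, 0, 0, 0, 1], [0.002, -0.001, 0, 0, 0, 0, 1], [0.002, -0.001, 0, 0, 0, 0, 1]]]}}

```text
clock: 6.45
eef_pos: [483.0, -61.8, 75.3]
eef_rot: [-3.14, -0.0, 1.568]
wrist_force: [-9.1, -0.8, 3.6]
finger_gap: 0.3
finger_force: 4.6
```

Run:
```python
from h import *
c=manip.camera('scene'); cv2.imwrite('pics/s2.png',cv2.resize(c['frame'][100:260,160:360,::-1],(800,640))[:600])
```

```text
(no output)
```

View pics/s2.png

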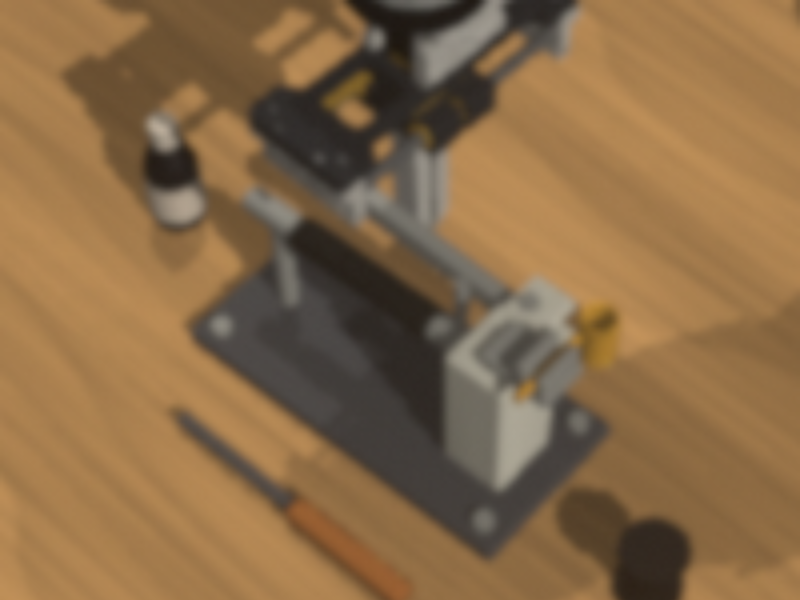

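The scene crop shows the shut fingers at (425,190) behind the lever. The lever is almost parallel to the bar, close to the stop pin at (462,295), and the force rise from 6 N to 9 N suggests the stop. One small step should confirm it, then I'll hold.

>>> {"fn": "servo_tool", "kwargs": {"motion": [[[0.001, 0, 0, 0, 0, 0, 1], [0.001, 0, 0, 0, 0, 0, 1], [0.001, 0, 0, 0, 0, 0, 1]]]}}

```text
clock: 6.8
eef_pos: [483.2, -61.8, 75.3]
eef_rot: [-3.139, -0.0, 1.568]
wrist_force: [-11.6, -3.1, 4.5]
finger_gap: 0.5
finger_force: 6.0
```

>>> {"fn": "servo_tool", "kwargs": {"motion": [[[0, 0, 0, 0, 0, 0, 1], [0, 0, 0, 0, 0, 0, 1], [0, 0, 0, 0, 0, 0, 1], [0, 0, 0, 0, 0, 0, 1], [0, 0, 0, 0, 0, 0, 1], [0, 0, 0, 0, 0, 0, 1], [0, 0, 0, 0, 0, 0, 1]]]}}

```text
clock: 7.5
eef_pos: [483.2, -61.8, 75.3]
eef_rot: [-3.139, -0.0, 1.568]
wrist_force: [-12.0, -2.4, 4.6]
finger_gap: 0.5
finger_force: 6.0
```

>>> {"fn": "servo_tool", "kwargs": {"motion": [[[0, 0, 0, 0, 0, 0, 1], [0, 0, 0, 0, 0, 0, 1], [0, 0, 0, 0, 0, 0, 1], [0, 0, 0, 0, 0, 0, 1], [0, 0, 0, 0, 0, 0, 1], [0, 0, 0, 0, 0, 0, 1], [0, 0, 0, 0, 0, 0, 1], [0, 0, 0, 0, 0, 0, 1]]]}}

```text
clock: 8.3
eef_pos: [483.2, -61.8, 75.3]
eef_rot: [-3.139, -0.0, 1.568]
wrist_force: [-12.1, -2.1, 4.0]
finger_gap: 0.2
finger_force: 6.0
```

Run:
```python
from h import *
s=manip.read_state(); t=s['eef_pos'][:2]; print(t,s['wrist_force'])
for a in (.3,.25,.2,.15,.1,.05,0,-.03):
    b=a-.303; d=np.array([np.sin(b),-np.cos(b)]); n=np.array([np.cos(b),np.sin(b)])
    g=100*d-18*n; 
    if a==.3: g0=g
    print(a,[round(float(x),4) for x in (g-g0)/500],round((a-.3)/np.pi,4))
```

```text
[483.15460913 -61.77844377] [-12.11980408  -2.13476708   3.99564001]
0.3 [0.0, 0.0] 0.0
0.25 [-0.0099, 0.0021] -0.0159
0.2 [-0.0198, 0.0047] -0.0318
0.15 [-0.0295, 0.0077] -0.0477
0.1 [-0.039, 0.0113] -0.0637
0.05 [-0.0483, 0.0153] -0.0796
0 [-0.0574, 0.0197] -0.0955
-0.03 [-0.0628, 0.0226] -0.105
```

>>> {"fn": "servo_tool", "kwargs": {"motion": [[[-0.002, 0.0004, 0, 0, 0, -0.002, 1], [-0.004, 0.0008, 0, 0, 0, -0.005, 1], [-0.006, 0.0012, 0, 0, 0, -0.009, 1], [-0.008, 0.0016, 0, 0, 0, -0.012, 1], [-0.01, 0.0021, 0, 0, 0, -0.016, 1], [-0.012, 0.0026, 0, 0, 0, -0.019, 1], [-0.014, 0.0031, 0, 0, 0, -0.022, 1], [-0.016, 0.0037, 0, 0, 0, -0.026, 1], [-0.018, 0.0042, 0, 0, 0, -0.029, 1], [-0.02, 0.0047, 0, 0, 0, -0.032, 1]]]}}

```text
clock: 9.3
eef_pos: [473.9, -59.5, 75.4]
eef_rot: [-3.141, 0.0, 1.467]
wrist_force: [-4.7, -2.5, -0.5]
finger_gap: 0.6
finger_force: 2.6
```

>>> {"fn": "servo_tool", "kwargs": {"motion": [[[-0.002, 0.0006, 0, 0, 0, -0.003, 1], [-0.004, 0.0013, 0, 0, 0, -0.006, 1], [-0.006, 0.002, 0, 0, 0, -0.01, 1], [-0.008, 0.0026, 0, 0, 0, -0.013, 1], [-0.01, 0.0032, 0, 0, 0, -0.016, 1], [-0.012, 0.0039, 0, 0, 0, -0.019, 1], [-0.014, 0.0046, 0, 0, 0, -0.023, 1], [-0.016, 0.0053, 0, 0, 0, -0.026, 1], [-0.018, 0.006, 0, 0, 0, -0.029, 1], [-0.02, 0.0067, 0, 0, 0, -0.032, 1]]]}}

```text
clock: 10.3
eef_pos: [464.0, -56.0, 75.4]
eef_rot: [-3.142, -0.0, 1.366]
wrist_force: [-4.2, -2.1, -0.3]
finger_gap: 0.6
finger_force: 1.6
```

>>> {"fn": "servo_tool", "kwargs": {"motion": [[[-0.002, 0.0008, 0, 0, 0, -0.003, 1], [-0.004, 0.0016, 0, 0, 0, -0.006, 1], [-0.006, 0.0025, 0, 0, 0, -0.01, 1], [-0.008, 0.0033, 0, 0, 0, -0.013, 1], [-0.01, 0.0042, 0, 0, 0, -0.016, 1], [-0.012, 0.005, 0, 0, 0, -0.02, 1], [-0.014, 0.006, 0, 0, 0, -0.024, 1], [-0.0155, 0.0068, 0, 0, 0, -0.027, 1], [-0.017, 0.0075, 0, 0, 0, -0.03, 1], [-0.0185, 0.0082, 0, 0, 0, -0.032, 1]]]}}

```text
clock: 11.3
eef_pos: [454.9, -51.9, 75.6]
eef_rot: [3.141, -0.0, 1.265]
wrist_force: [-1.2, 2.1, -0.8]
finger_gap: 0.6
finger_force: 0.7
```

>>> {"fn": "servo_tool", "kwargs": {"motion": [[[-0.001, 0.0004, 0, 0, 0, 0, 1], [-0.002, 0.0008, 0, 0, 0, 0, 1], [-0.003, 0.0011, 0, 0, 0, 0, 1], [-0.004, 0.0014, 0, 0, 0, 0, 1], [-0.005, 0.0017, 0, 0, 0, 0, 1], [-0.006, 0.002, 0, 0, 0, 0, 1]]]}}

```text
clock: 11.9
eef_pos: [451.8, -51.0, 75.5]
eef_rot: [3.142, -0.0, 1.266]
wrist_force: [-0.1, -0.7, -0.1]
finger_gap: 0.1
finger_force: 0.0
```

Contact has ended at the lever's rest position. I'll back off outwards, then go up.

>>> {"fn": "servo_tool", "kwargs": {"motion": [[[-0.02, 0.006, 0, 0, 0, 0, 1], [-0.05, 0.016, 0, 0, 0, 0, 1], [-0.08, 0.025, 0, 0, 0, 0, 1], [-0.08, 0.025, 0.03, 0, 0, 0, 1], [-0.08, 0.025, 0.1, 0, 0, 0, 1], [-0.08, 0.025, 0.18, 0, 0, 0, 1], [-0.08, 0.025, 0.24, 0, 0, 0, 1], [-0.08, 0.025, 0.26, 0, 0, 0, 1], [-0.08, 0.025, 0.26, 0, 0, 0, 1], [-0.08, 0.025, 0.26, 0, 0, 0, 1]]]}}

```text
clock: 12.9
eef_pos: [411.1, -38.3, 204.0]
eef_rot: [-3.14, 0.0, 1.266]
wrist_force: [-0.8, -0.2, 0.3]
finger_gap: 0.7
finger_force: 0.0
```

Run:
```python
from h import *
c=manip.camera('top'); save(c,'top2.png'); s=manip.read_state(); print(s['eef_pos'],abs(s['qd']).max(),s['wrist_force'])
```

```text
[411.08844827 -38.32032043 203.86641896] 0.005219164063216464 [ 0.05883615 -0.15959264 -0.22493183]
```

View pics/top2.png

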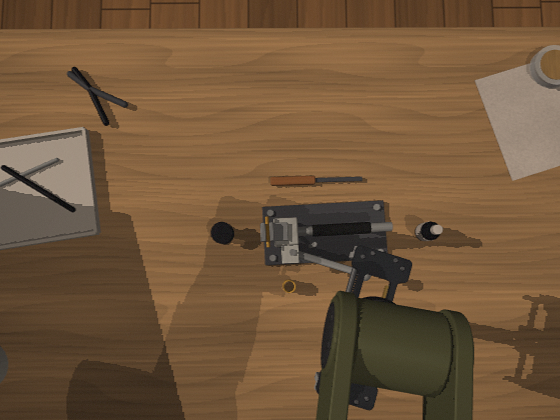

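The lever is back at rest, with its ball near (365,274). The spool (222,233), tube (290,286), glue (430,230) and file (318,181) haven't moved, and the hand is clear.

```bash
python3 -c "
from cell import manip
print(manip.sign_off())"
```

```text
the job is handed in; nothing more can be done
None
```

I pressed the lever to its stop with the back of the shut fingers, held it there about 1.5 s at about 12 N, eased it back to rest over about 3 s and took the hand away. The spool, glue, tube and file look unmoved, and the job was handed in at about 13 s.

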